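# Seat the brass cap and show the spindle to the inspection camera

## Task

With the steel spindle still standing in its holder, press its loose brass cap down until it is fully home. Then draw that spindle out and hold it in front of the inspection camera, in line with the camera's axis, the plain shank pointing straight at the lens with its end 70 mm from the glass; finish while holding it there, still, in the air. Do not touch the camera, and leave the other two pins and the things on the bench where they are.

Things in the scene. Friction and masses are not known exactly. Their poses are not given: they have to be found in the camera images.
- spindle: Turned bright-steel spindle standing in one of the holder's three sockets (any of them), about 0.2 to 0.45 kg, the only one with a brass cap. Origin at the centre of the lower end of its shank; z along its axis, up through the cap. Along z: shank 16 mm in diameter from 0 to 40 mm, flange 38 mm in diameter from 40 to 46 mm (rests on the holder's top), plain round body 28 mm in diameter from 46 to 91 mm (take it here), then a 12 mm stem that the cap slides on.
- cap (a joint): Gap in m between the underside of the brass cap and the top of the spindle's 28 mm part: 0 is fully home, it starts 5 to 10 mm proud. The cap slides stiffly along the spindle's axis (about 7 N to move it, press with some 12 to 20 N) against a hard stop at 0, stays where it is left, and cannot come off.
- cap_top (a point): Centre of the top face of the round knurled brass cap, 22 mm in diameter and 14 mm tall; it lies 105 mm along the spindle's z from its origin when the cap is home, plus the gap before that.
- holder: Fixed red-painted metal block, 60 mm (x) by 210 mm (y) by 50 mm tall, origin at the centre of its underside, z up. Three vertical through sockets 18 mm in diameter at its y = -70, 0 and +70 mm.
- plain_pin: Shape as the capped spindle: 16 mm shank 40 mm long, flange, 28 mm body 45 mm tall; origin at the centre of the shank's lower end, z along its axis, up. All dark steel, no cap. Stands in another socket; to be left there.
- black_pin: Shape as the capped spindle: 16 mm shank 40 mm long, flange, 28 mm body 45 mm tall; origin at the centre of the shank's lower end, z along its axis, up. Blue body with a black top 22 mm in diameter and 14 mm tall, fixed on. Stands in another socket; to be left there.
- lens: Inspection camera: black lens barrel 40 mm in diameter and 35 mm long on a blue 50 x 52 x 60 mm housing, fixed on a low stand. Origin at the centre of the lens glass, 115 mm above the bench; its z axis is the camera's axis, pointing out of the lens, upward and towards the robot's side, leaning 30 degrees from the vertical; y is level.
- focus (a point): The point on the camera's axis 70 mm out from the lens glass, where the end of the shank is to be held.
- camera: Stand of the inspection camera: dark base plate 110 x 80 x 10 mm with two uprights 93 mm high. Origin on the bench straight below the lens glass; the plate runs from 10 mm in front (-x) to 100 mm behind (+x). Not to be touched.
- wrench: Open-ended wrench lying on the bench, a bystander; origin near its middle.
- brush: Hand brush lying on the bench, a bystander; origin near its middle.
- caliper: Calliper with a blue display, 200 mm long, lying on the bench, a bystander; origin under its middle.
- drill_chuck: Steel drill chuck, 48 mm in diameter and 62 mm tall, standing on the bench, a bystander; origin under its middle.
- oil: Yellow oil bottle, 48 mm in diameter and 110 mm tall, standing on the bench, a bystander; origin under its middle.
Things that resemble listed ones, but are neither listed nor needed, are in the scene too. What is shaped like the spindle but purple is not meant.

How it is judged:
By the outcome, as a careful person would: the job done as asked, in the order asked, and still so for the second after the job is handed in, while the arm keeps its last pose, push and grip.
It also fails if it takes over 45 s, if anything falls off the work surface, if the arm or the gripper's body presses on something with over 40 N, if the wrist force passes 120 N, or if a joint passes its speed limit or range.

## Robot

A 7-joint arm with a two-finger parallel gripper is mounted at the origin on the work surface. World frame = base frame: x ahead of the robot, y to its left, z up, the work surface at z = 0. Lengths are in m, angles in rad, forces in N, time in s.
With the tool pointing down it reaches from about 0.35 to 0.9 m from the base axis. Payload 8.1 kg.
Tool frame: the origin (TCP) lies between the finger pads; the fingertips stand 25 mm ahead of it and the grasp point (between the pads) lies 6 mm ahead of it; z points along the fingers, y is the line along which they close (so a half turn about z gives the same grasp; the last joint's range is limited). The gripper opens to 85 mm and grips with 20 to 120 N. Pads are 22 mm wide; open, the fingers measure 114 mm over their backs; the gripper's body (76 mm by 85 mm) begins 54 mm behind the grasp point. The pads swing forward as they close: fully open they stand 13 mm farther back than shut.
Start: joints at [-1.349, 0.434, 0.025, 1.573, -0.012, 1.134, -0.075], TCP at [0.199, 0.592, 0.256] pointing down, gripper open.
Joint ranges: [-2.62, 2.62], [-0.44, 2.09], [-1.27, 1.32], [0.08, 2.57], [-1.32, 4.46], [0.12, 2], [-2.74, 2.74]. Speed limits (rad/s): [2.22, 2.22, 3.01, 3.01, 3.14, 3.14, 3.14].

## Interface

Orientations are given as a unit quaternion [w, x, y, z].
In Python, from cell import ctrl, camera, get_calibration, order gives the robot as it stands. The module is installed in compiled form; this text tells all that it offers.
- The arm moves only by the tool carry_out, never from a script. Its argument "increments" is one flat list of numbers, 7 for each row, row after row: the shift along the tool's x, y, z in m, then the turn, a rotation vector about the tool's x, y, z in rad, then the opening in per cent of the stroke, from 0 (shut) to 100 (fully open). In form: [tx, ty, tz, ax, ay, az, jaw, tx, ty, tz, ax, ay, az, jaw, ...]. A call has 1 to 12 rows; each row shifts and turns the commanded pose from where the row before left it, along the tool's axes as they then stand; what a row does not reach is not made up. A row lasts 1/8 s, in which the tool goes at most 62.5 mm and 10.7 degrees, less where a joint would pass 70% of its speed; a pose out of reach is approached as far as the arm can. A call with a gripper value outside its range is refused whole. The fingers move at their own pace and stop on an object; "newtons" is the grip in N (left out, the last holds). Time passes only in rows, so rows that do not move let the fingers close. It gives the time, the measured TCP pose, the force, the opening and the grip force at its end, in the units of the state.
- ctrl.get_state(): the state, without advancing time (a new reading comes with each control period).
- camera(name): name is "scene" or "top" or "wrist"; returns the picture (384x512x3 uint8, red, green, blue); there is no depth.
- get_calibration(name): a dict with "fx", "fy", "cx", "cy" (pixels), "position" and "rotation" of the camera in the world; the wrist camera has in their place "T_tool_cam" (4x4, takes a point from camera to tool coordinates, whose origin is the TCP and whose axes are the flange's). Camera axes: x right, y up, looking along -z (the intrinsics and any distortion apply to the point x, -y, -z); pixel columns grow to the right and rows downward; lengths in m; the calibration is good to about 2 mm. A picture is of the moment at which its call begins: read the wrist's pose just before it. get_calibration takes no time and is no camera call.
- order.job_done(): hands the job in; it is judged then, once.
The state is a dict: "time_s": time; "qpos": joint angles; "qd": joint speeds; "tau": joint torques, N m; "eef_pos": TCP position; "ee_rot": TCP orientation; "wrist_force": force on the tool from outside, world axes, zero at the start; "torque": the same for the moment, N m; "width": opening from 0.0 (shut) to 1.0 (fully open); "grip_force": force on a finger pad.
Only numpy, scipy, OpenCV 4.12 (cv2) and the standard library are available. Lean on these libraries where they do the work, as an engineer would, in place of code of your own. Each camera call takes 0.05 s, during which the arm holds its last target. There are 200 camera calls.

## Working session

There is one attempt and no reset: what is moved stays moved. The work goes in short steps, Python scripts to look and compute and a tool call to move; the robot and the scene stay as the last step left them, time stands still between calls to the robot, and variables do not carry over. Pictures are saved under pics/ and viewed, at most 10 in all, crops included, and the job is handed in when it is done.

Besides the shell and the picture viewer there is one more tool, called after ">>>" by a JSON object that holds its "api" and its "payload". carry_out: Moves the arm, as the interface text tells. Its arguments: {"type":"object","properties":{"increments":{"type":"array","items":{"type":"number"}},"newtons":{"type":"number"}},"required":["increments"]}

```bash
mkdir -p pics; python3 - <<'E'
from cell import ctrl,camera,get_calibration
import cv2,numpy as np
s=ctrl.get_state();print(s)
for n in("scene","top"):
    im=camera(n);cv2.imwrite(f"pics/{n}0.png",im[:,:,::-1])
for n in("scene","top","wrist"):print(n,get_calibration(n))
E
```

```text
{'time_s': 0.0, 'qpos': array([-1.34858651,  0.43523398,  0.02497313,  1.5741343 , -0.01161462,
        1.13397043, -0.07514249]), 'qd': array([ 1.77666216e-04,  3.30367412e-05, -5.47013359e-04,  1.28993749e-03,
       -1.45117502e-03, -9.89074853e-04,  2.61942343e-04]), 'tau': array([-1.98812686e-04, -6.70461559e+01,  1.02527115e+00, -3.16222751e+01,
        1.55374449e-02,  1.21218516e-02,  3.51840959e-05]), 'eef_pos': array([0.19935046, 0.59185187, 0.2555047 ]), 'ee_rot': array([-6.36988867e-05,  1.61750611e-01,  9.86831343e-01, -7.97908529e-04]), 'wrist_force': array([ 0.24535873, -0.15051412,  0.8417996 ]), 'torque': array([ 0.03818741, -0.01912716, -0.00244518]), 'grip_force': 0.0, 'width': 0.9967208426517981}
scene {'fx': 491.1690551280346, 'fy': 491.1690551280346, 'cx': 252.02028690478878, 'cy': 194.91355494229333, 'position': array([ 1.29451205, -0.54805243,  1.27261209]), 'rotation': array([0.84353631, 0.29108109, 0.14362635, 0.42788989])}
top {'fx': 418.22386626591117, 'fy': 418.22386626591117, 'cx': 245.70716490771395, 'cy': 190.52995316253794, 'position': array([0.30812629, 0.01350251, 1.47801171]), 'rotation': array([-0.67129205, -0.07298066,  0.07560094,  0.73370655])}
wrist {'fx': 300.0266379519088, 'fy': 300.0266379519088, 'cx': 250.41825236795765, 'cy': 190.1895689429869, 'T_tool_cam': array([[-7.84177802e-04,  9.46724677e-01,  3.22043118e-01,
         8.33603775e-02],
       [ 9.99999669e-01,  6.72496281e-04,  4.58040272e-04,
        -4.33784633e-05],
       [ 2.17065230e-04,  3.22043371e-01, -9.46724891e-01,
        -1.16981717e-01],
       [ 0.00000000e+00,  0.00000000e+00,  0.00000000e+00,
         1.00000000e+00]])}
```

View pics/scene0.png

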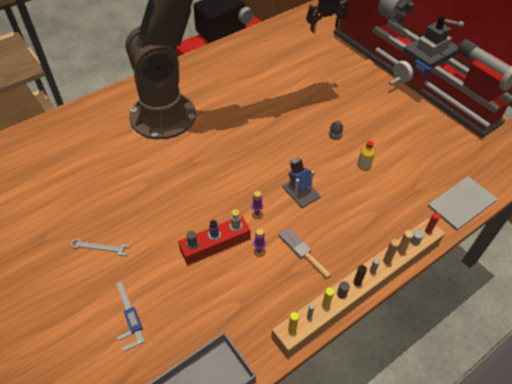

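View pics/top0.png

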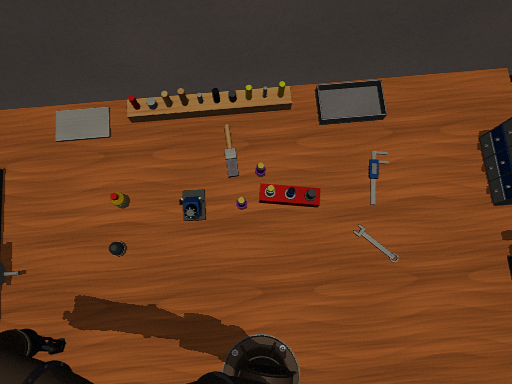

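The capped spindle appears at scene (235,218) / top (270,190). The purple look-alikes are at scene (257,203) and (260,240). The dark pin is at scene (192,240), the blue/black pin at (213,229), and the inspection camera at (300,180). I'll confirm this in an enlarged crop.

```bash
python3 - <<'E'
import cv2,numpy as np
a=cv2.imread("pics/scene0.png")[150:265,170:330];b=cv2.imread("pics/top0.png")[150:230,170:330]
a=cv2.resize(a,None,fx=5,fy=5,interpolation=2)[:, :800];b=cv2.resize(b,None,fx=5,fy=5,interpolation=2)
cv2.imwrite("pics/crop_s.png",a);cv2.imwrite("pics/crop_t.png",b)
E
```

```text
(no output)
```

View pics/crop_s.png

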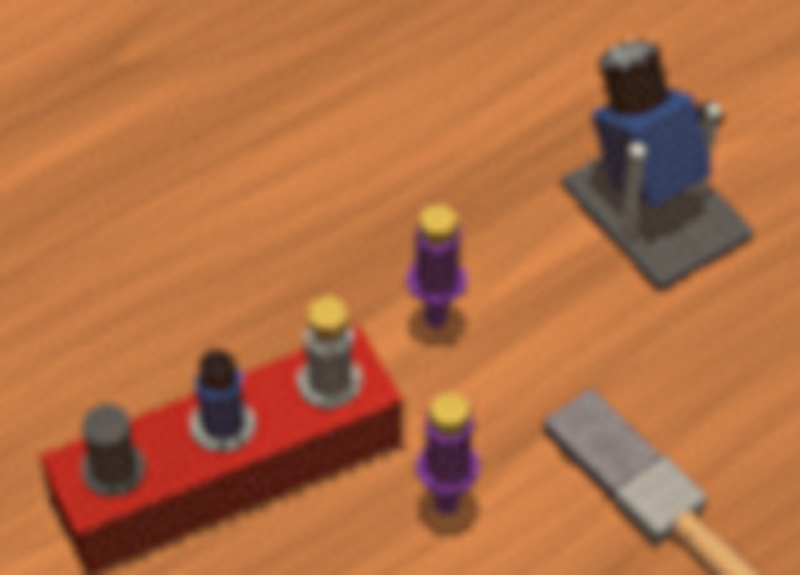

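View pics/crop_t.png

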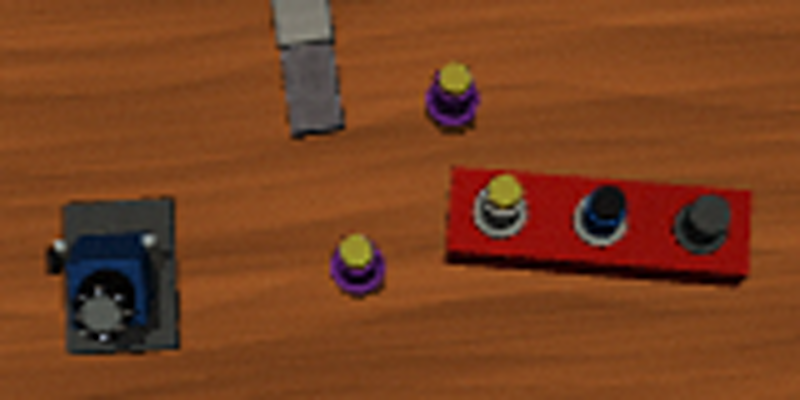

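The crops show that the only brass cap on a bright-steel body is in the holder's socket nearest the camera (scene crop 328,309; top crop 506,188). The lens glass is at scene crop (630,52) / top crop (101,312). Next I'll triangulate these points.

```bash
cat > h.py <<'E'
import numpy as np
from cell import ctrl,camera,get_calibration
from scipy.spatial.transform import Rotation as R
Q=lambda q:R.from_quat(np.roll(q,-1))
def pose(n,s=None):
    c=get_calibration(n)
    if n!="wrist": return c,np.array(c["position"]),Q(c["rotation"]).as_matrix()
    s=s or ctrl.get_state();T=c["T_tool_cam"];A=Q(s["ee_rot"]).as_matrix()
    return c,A@T[:3,3]+s["eef_pos"],A@T[:3,:3]
def ray(n,u,v,s=None):
    c,p,M=pose(n,s);d=M@[(u-c["cx"])/c["fx"],-(v-c["cy"])/c["fy"],-1]
    return p,d/np.linalg.norm(d)
def plane(n,u,v,z,s=None):
    p,d=ray(n,u,v,s);return p+d*(z-p[2])/d[2]
def proj(n,X,s=None):
    c,p,M=pose(n,s);x=M.T@(np.array(X)-p);return c["cx"]-c["fx"]*x[0]/x[2],c["cy"]+c["fy"]*x[1]/x[2]
def tri(*rs):
    A=sum(np.eye(3)-np.outer(d,d) for p,d in rs);b=sum((np.eye(3)-np.outer(d,d))@p for p,d in rs)
    X=np.linalg.solve(A,b);return X,[np.linalg.norm(np.cross(X-p,d)) for p,d in rs]
E
python3 - <<'E'
from h import *
np.set_printoptions(precision=4,suppress=True)
c=lambda u,v:((u+.5)/5-.5+170,(v+.5)/5-.5+150)
print("cap",tri(ray("scene",*c(328,309)),ray("top",*c(506,188))))
print("lens",tri(ray("scene",*c(630,52)),ray("top",*c(101,312))), plane("top",*c(101,312),.115),plane("scene",*c(630,52),.115))
for p in[(62,203),(174,198),(179,348),(67,352)]:print("plate",plane("top",*c(*p),.01))
for p in[(453,167),(750,190),(747,275),(447,253)]:print("holder",plane("top",*c(*p),.05))
for p in[(43,460),(355,330),(402,402),(83,535)]:print("holder s",plane("scene",*c(*p),.05))
for p in[(566,180),(661,288),(750,233)]:print("plate s",plane("scene",*c(*p),.01))
print("flange",plane("top",*c(499,209),.056),"purple",plane("top",*c(356,250),.105),plane("top",*c(455,77),.105))
E
```

```text
cap (array([ 0.6004, -0.0881,  0.1258]), [np.float64(9.253117912777194e-05), np.float64(9.25311791278629e-05)])
lens (array([0.543 , 0.1854, 0.1163]), [np.float64(6.919721045819415e-05), np.float64(6.91972104583412e-05)]) [0.5432 0.1855 0.115 ] [0.5422 0.1863 0.115 ]
plate [0.6429 0.2219 0.01  ]
plate [0.6394 0.1415 0.01  ]
plate [0.5306 0.1453 0.01  ]
plate [0.5348 0.2245 0.01  ]
holder [ 0.6351 -0.0584  0.05  ]
holder [ 0.6001 -0.2634  0.05  ]
holder [ 0.5404 -0.2538  0.05  ]
holder [ 0.5744 -0.0484  0.05  ]
holder s [ 0.5457 -0.2557  0.05  ]
holder s [ 0.5773 -0.0534  0.05  ]
holder s [ 0.6367 -0.0613  0.05  ]
holder s [ 0.6029 -0.2634  0.05  ]
plate s [0.5369 0.1463 0.01  ]
plate s [0.6421 0.1401 0.01  ]
plate s [0.6421 0.2156 0.01  ]
flange [ 0.601  -0.0871  0.056 ] purple [0.5716 0.0144 0.105 ] [ 0.6849 -0.063   0.105 ]
```

```bash
cat >> h.py <<'E'
def plan(p,M,N,jaw,s=None):
    """rows from the present pose to position p, rotation matrix M in N equal rows"""
    s=s or ctrl.get_state();A=Q(s["ee_rot"]);p0=np.array(s["eef_pos"])
    w=(A.inv()*R.from_matrix(M)).as_rotvec()/N;d=(np.array(p)-p0)/N;out=[]
    for i in range(N):
        t=(A*R.from_rotvec(w*i)).inv().apply(d);out+=[*np.round(t,4),*np.round(w,4),jaw]
    print("per row mm",1e3*np.linalg.norm(d),"deg",np.degrees(np.linalg.norm(w)))
    for i in range(0,len(out),84):print([float(x) for x in out[i:i+84]])
def down(yaw): # tool z down, tool y along yaw
    y=np.array([np.cos(yaw),np.sin(yaw),0]);z=np.array([0,0,-1.]);return np.c_[np.cross(y,z),y,z]
E
python3 - <<'E'
from h import *
plan([.6,-.088,.27],down(np.radians(-9.5)),16,0)
E
```

```text
per row mm 49.33065200222538 deg 5.055483730706899
[-0.0373, -0.0323, -0.0008, -0.0001, 0.0001, 0.0882, 0.0, -0.04, -0.0289, -0.0009, -0.0001, 0.0001, 0.0882, 0.0, -0.0424, -0.0252, -0.0009, -0.0001, 0.0001, 0.0882, 0.0, -0.0444, -0.0214, -0.0009, -0.0001, 0.0001, 0.0882, 0.0, -0.0462, -0.0174, -0.0009, -0.0001, 0.0001, 0.0882, 0.0, -0.0475, -0.0133, -0.0009, -0.0001, 0.0001, 0.0882, 0.0, -0.0485, -0.009, -0.0009, -0.0001, 0.0001, 0.0882, 0.0, -0.0491, -0.0047, -0.0009, -0.0001, 0.0001, 0.0882, 0.0, -0.0493, -0.0004, -0.0009, -0.0001, 0.0001, 0.0882, 0.0, -0.0492, 0.004, -0.0009, -0.0001, 0.0001, 0.0882, 0.0, -0.0486, 0.0083, -0.0009, -0.0001, 0.0001, 0.0882, 0.0, -0.0477, 0.0125, -0.0009, -0.0001, 0.0001, 0.0882, 0.0]
[-0.0464, 0.0167, -0.0009, -0.0001, 0.0001, 0.0882, 0.0, -0.0448, 0.0207, -0.0009, -0.0001, 0.0001, 0.0882, 0.0, -0.0428, 0.0246, -0.0009, -0.0001, 0.0001, 0.0882, 0.0, -0.0404, 0.0283, -0.0009, -0.0001, 0.0001, 0.0882, 0.0]
```

>>> {"api": "carry_out", "payload": {"increments": [-0.037, -0.032, -0.001, 0, 0, 0.088, 0, -0.04, -0.029, -0.001, 0, 0, 0.088, 0, -0.042, -0.025, -0.001, 0, 0, 0.088, 0, -0.044, -0.021, -0.001, 0, 0, 0.088, 0, -0.046, -0.017, -0.001, 0, 0, 0.088, 0, -0.048, -0.013, -0.001, 0, 0, 0.088, 0, -0.049, -0.009, -0.001, 0, 0, 0.088, 0, -0.049, -0.005, -0.001, 0, 0, 0.088, 0, 0, 0, 0, 0, 0, 0, 0, 0, 0, 0, 0, 0, 0, 0]}}

```text
time_s: 1.35
eef_pos: [0.3998, 0.2539, 0.2641]
ee_rot: [-0.0, 0.492, 0.871, -0.0]
wrist_force: [-0.0, 0.4, 0.6]
width: 0.002
grip_force: 0.0
```

```bash
python3 - <<'E'
from h import *
import cv2
s=ctrl.get_state();im=camera("wrist");cv2.imwrite("pics/w1.png",cv2.resize(im[:,:,::-1],(800,600),interpolation=2))
print(s["eef_pos"],s["ee_rot"],s["time_s"],s["width"]);import pickle;pickle.dump(s,open("s1","wb"))
psi=np.radians(-2.3);L=np.array([.543,.186,.115]);ax=np.array([-.5*np.cos(psi),-.5*np.sin(psi),.866])
print(proj("wrist",L,s),proj("wrist",L-.035*ax,s))
plan([.6,-.088,.27],down(np.radians(-9.5)),9,0)
E
```

```text
[0.39980991 0.25394272 0.26414962] [-2.53198170e-04  4.91768721e-01  8.70725823e-01 -3.90405489e-05] 1.35 0.0019410047971048128
(np.float64(332.6961439443748), np.float64(300.5485359891295)) (np.float64(337.7365127199944), np.float64(290.0630119925781))
per row mm 44.100663305214354 deg 4.518601747387755
[-0.0441, -0.0006, -0.0007, -0.0001, -0.0, 0.0789, 0.0, -0.044, 0.0028, -0.0007, -0.0001, -0.0, 0.0789, 0.0, -0.0436, 0.0063, -0.0007, -0.0001, -0.0, 0.0789, 0.0, -0.043, 0.0097, -0.0007, -0.0001, -0.0, 0.0789, 0.0, -0.0421, 0.0131, -0.0007, -0.0001, -0.0, 0.0789, 0.0, -0.041, 0.0164, -0.0007, -0.0001, -0.0, 0.0789, 0.0, -0.0395, 0.0195, -0.0007, -0.0001, -0.0, 0.0789, 0.0, -0.0379, 0.0226, -0.0007, -0.0001, -0.0, 0.0789, 0.0, -0.036, 0.0255, -0.0007, -0.0001, -0.0, 0.0789, 0.0]
```

View pics/w1.png

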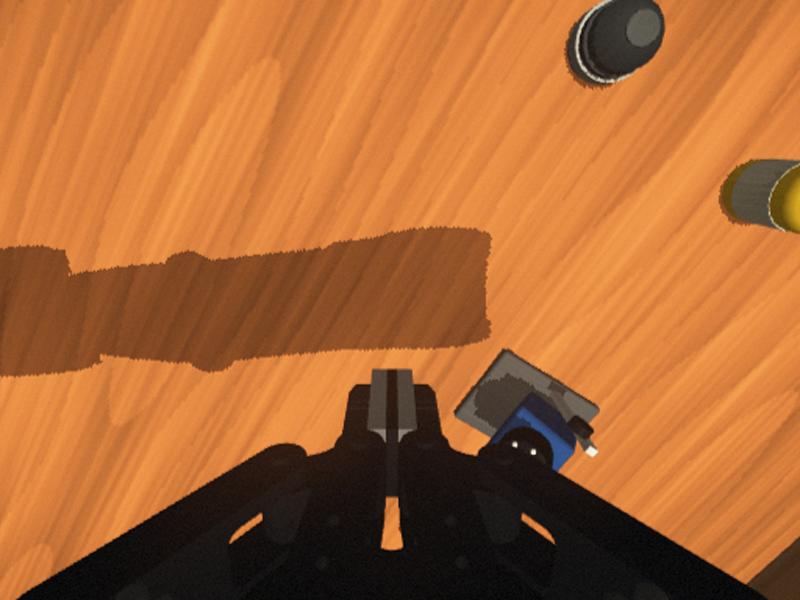

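The lens barrel is at about (525,462) in the enlarged picture, partly hidden by the hand; the prediction was (520,470). I'll take one more look from along the path.

>>> {"api": "carry_out", "payload": {"increments": [-0.044, -0.001, -0.001, 0, 0, 0.079, 0, -0.044, 0.003, -0.001, 0, 0, 0.079, 0, -0.044, 0.006, -0.001, 0, 0, 0.079, 0, -0.043, 0.01, -0.001, 0, 0, 0.079, 0, -0.042, 0.013, -0.001, 0, 0, 0.079, 0, 0, 0, 0, 0, 0, 0, 0]}}

```text
time_s: 2.15
eef_pos: [0.5121, 0.0608, 0.2693]
ee_rot: [0.001, 0.655, 0.756, -0.0]
wrist_force: [0.1, 1.0, -0.1]
width: -0.0
grip_force: 0.0
```

```bash
python3 - <<'E'
from h import *
import cv2
s=ctrl.get_state();im=camera("wrist");cv2.imwrite("pics/w2.png",cv2.resize(im[:,:,::-1],(800,600),interpolation=2))
print(s["eef_pos"],s["time_s"]);import pickle;pickle.dump(s,open("s2","wb"))
psi=np.radians(-2.3);L=np.array([.543,.186,.115]);ax=np.array([-.5*np.cos(psi),-.5*np.sin(psi),.866])
for X in(L,[.6429,.2219,.01],[.6394,.1415,.01],[.5306,.1453,.01],[.5348,.2245,.01]):print(np.array(proj("wrist",X,s))*1.5625)
plan([.6,-.088,.27],down(np.radians(-9.5)),4,0)
E
```

```text
[0.51206577 0.0607783  0.26928653] 2.15
[484.74052254  63.42821403]
[603.70994624  52.15105514]
[569.47152072 166.12265399]
[431.71660846 139.92412279]
[456.59388497  23.85514905]
per row mm 43.76036338368691 deg 4.477639938806998
[-0.0405, 0.0165, -0.0002, -0.0001, 0.0001, 0.0781, 0.0, -0.0391, 0.0196, -0.0002, -0.0001, 0.0001, 0.0781, 0.0, -0.0375, 0.0226, -0.0002, -0.0001, 0.0001, 0.0781, 0.0, -0.0356, 0.0254, -0.0002, -0.0001, 0.0001, 0.0781, 0.0]
```

View pics/w2.png

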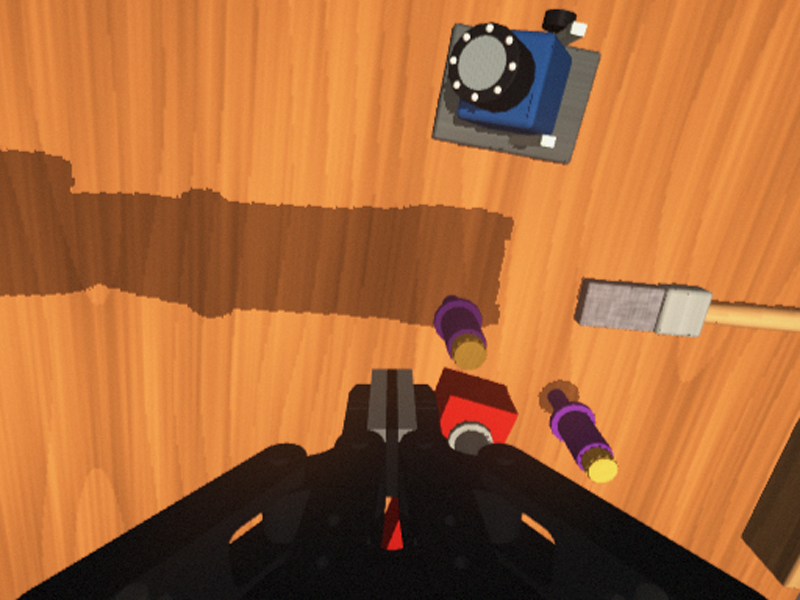

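The glass centre is at (484,62), against a prediction of (485,63). Plate corners are at (600,52), (569,164), (432,139) and (456,23). I'll take the camera yaw from these and move on to above the spindle.

```bash
python3 - <<'E'
from h import *
import pickle
s=pickle.load(open("s2","rb"));f=lambda u,v,z:plane("wrist",u/1.5625,v/1.5625,z,s)
P=np.array([f(600,52,.01),f(569,164,.01),f(432,139,.01),f(456,23,.01)]);print(P)
A=lambda d:np.degrees(np.arctan2(d[1],d[0]))
print(A(P[0]-P[3]),A(P[1]-P[2]),A(P[3]-P[2])-90,A(P[0]-P[1])-90, P.mean(0),f(484,62,.115))
print("h edge",f(439,369,0))
E
```

```text
[[0.64023079 0.22161521 0.01      ]
 [0.63862151 0.14298704 0.01      ]
 [0.53070017 0.14598733 0.01      ]
 [0.53428517 0.22496397 0.01      ]]
-1.8104142514913342 -1.5924566858912739 -2.599054825627732 -1.1725117039515567 [0.58595941 0.18388839 0.01      ] [0.54247895 0.18660486 0.115     ]
h edge [ 0.57192214 -0.05043351  0.        ]
```

>>> {"api": "carry_out", "payload": {"increments": [-0.0405, 0.0165, 0, 0, 0, 0.078, 0, -0.039, 0.0195, 0, 0, 0, 0.078, 0, -0.0375, 0.0225, 0, 0, 0, 0.078, 0, -0.0355, 0.0255, 0, 0, 0, 0.078, 0, 0, 0, 0, 0, 0, 0, 0]}}

```text
time_s: 2.82
eef_pos: [0.6005, -0.0889, 0.2688]
ee_rot: [0.0, 0.763, 0.646, -0.001]
wrist_force: [-1.3, 0.4, 0.5]
width: 0.0
grip_force: 0.0
```

```bash
python3 - <<'E'
from h import *
import cv2,pickle
s=ctrl.get_state();im=camera("wrist");cv2.imwrite("pics/w3.png",cv2.resize(im[:,:,::-1],(800,600),interpolation=2))
print(s["eef_pos"],s["ee_rot"],s["time_s"],s["wrist_force"]);pickle.dump(s,open("s3","wb"))
print(np.array(proj("wrist",[.6,-.088,.122],s))*1.5625,np.array(proj("wrist",[.6,-.088,.056],s))*1.5625)
E
```

```text
[ 0.60054833 -0.08885289  0.26876388] [ 3.72440322e-04  7.63484428e-01  6.45825864e-01 -5.85155930e-04] 2.825 [-1.34891968  0.37240327  0.51709842]
[390.95571597 284.71037412] [391.08870112 257.39977067]
```

View pics/w3.png

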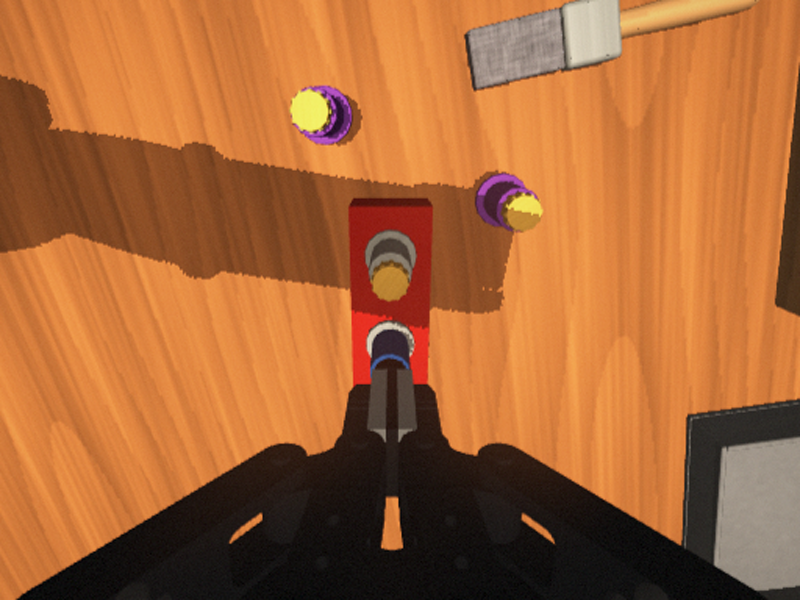

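The cap is at (390,282) and its flange at (391,255), each within 2 mm of the prediction, so I shift about 1.5 mm and descend.

>>> {"api": "carry_out", "payload": {"increments": [0.0015, 0, 0.027, 0, 0, 0, 0, 0, 0, 0.03, 0, 0, 0, 0, 0, 0, 0.03, 0, 0, 0, 0, 0, 0, 0.025, 0, 0, 0, 0, 0, 0, 0, 0, 0, 0, 0]}}

```text
time_s: 3.5
eef_pos: [0.5986, -0.083, 0.1556]
ee_rot: [-0.002, 0.762, 0.648, -0.001]
wrist_force: [0.6, 0.2, 1.4]
width: -0.003
grip_force: 0.0
```

>>> {"api": "carry_out", "payload": {"increments": [0, 0, 0.003, 0, 0, 0, 0, 0, 0, 0.003, 0, 0, 0, 0, 0, 0, 0.002, 0, 0, 0, 0, 0, 0, 0, 0, 0, 0, 0]}}

```text
time_s: 4.0
eef_pos: [0.6001, -0.0863, 0.1495]
ee_rot: [0.0, 0.763, 0.646, 0.0]
wrist_force: [0.5, -0.2, -0.2]
width: 0.005
grip_force: 0.0
```

>>> {"api": "carry_out", "payload": {"increments": [0, 0, 0.002, 0, 0, 0, 0, 0, 0, 0.002, 0, 0, 0, 0, 0, 0, 0, 0, 0, 0, 0]}}

```text
time_s: 4.38
eef_pos: [0.6003, -0.0865, 0.1456]
ee_rot: [0.0, 0.763, 0.646, 0.0]
wrist_force: [-0.7, -0.0, 3.7]
width: 0.001
grip_force: 2.0
```

>>> {"api": "carry_out", "payload": {"increments": [0, 0, 0.002, 0, 0, 0, 0, 0, 0, 0, 0, 0, 0, 0]}}

```text
time_s: 4.62
eef_pos: [0.6003, -0.0864, 0.1436]
ee_rot: [0.0, 0.763, 0.646, 0.0]
wrist_force: [-1.3, -0.1, 4.6]
width: -0.003
grip_force: 2.3
```

>>> {"api": "carry_out", "payload": {"increments": [0, 0, 0.001, 0, 0, 0, 0, 0, 0, 0, 0, 0, 0, 0]}}

```text
time_s: 4.88
eef_pos: [0.6003, -0.0864, 0.1427]
ee_rot: [0.0, 0.763, 0.646, 0.0]
wrist_force: [-0.8, 0.3, 4.7]
width: -0.003
grip_force: 2.7
```

>>> {"api": "carry_out", "payload": {"increments": [0, 0, 0.0015, 0, 0, 0, 0, 0, 0, 0, 0, 0, 0, 0]}}

```text
time_s: 5.12
eef_pos: [0.6003, -0.0864, 0.1412]
ee_rot: [0.0, 0.763, 0.646, 0.0]
wrist_force: [-0.9, 0.2, 4.5]
width: -0.0
grip_force: 2.5
```

>>> {"api": "carry_out", "payload": {"increments": [0, 0, 0.001, 0, 0, 0, 0, 0, 0, 0, 0, 0, 0, 0]}}

```text
time_s: 5.38
eef_pos: [0.6003, -0.0864, 0.1402]
ee_rot: [0.0, 0.763, 0.646, 0.0]
wrist_force: [-1.0, 0.1, 5.4]
width: -0.0
grip_force: 2.7
```

>>> {"api": "carry_out", "payload": {"increments": [0, 0, 0.001, 0, 0, 0, 0, 0, 0, 0, 0, 0, 0, 0]}}

```text
time_s: 5.62
eef_pos: [0.6006, -0.0865, 0.1401]
ee_rot: [0.0, 0.763, 0.646, 0.001]
wrist_force: [-3.8, 0.6, 14.5]
width: 0.001
grip_force: 7.0
```

>>> {"api": "carry_out", "payload": {"increments": [0, 0, 0.0006, 0, 0, 0, 0, 0, 0, 0, 0, 0, 0, 0]}}

```text
time_s: 5.88
eef_pos: [0.6008, -0.0866, 0.1401]
ee_rot: [0.001, 0.763, 0.646, 0.001]
wrist_force: [-4.9, 1.8, 19.4]
width: 0.003
grip_force: 9.7
```

The cap stopped at TCP z 0.140, where its top would be at 0.115 (fully home), and it held under about 20 N. Now I go up, open and descend around the body.

>>> {"api": "carry_out", "payload": {"increments": [0, 0, -0.015, 0, 0, 0, 0, 0, 0, -0.03, 0, 0, 0, 65, 0, 0, 0, 0, 0, 0, 65, 0, 0, 0, 0, 0, 0, 65, 0, 0, 0, 0, 0, 0, 65, 0, 0, 0, 0, 0, 0, 65]}}

```text
time_s: 6.62
eef_pos: [0.5997, -0.0862, 0.1825]
ee_rot: [-0.0, 0.763, 0.646, -0.0]
wrist_force: [1.2, 0.2, 0.9]
width: 0.648
grip_force: 0.0
```

```bash
python3 - <<'E'
from h import *
import cv2,pickle
s=ctrl.get_state();im=camera("wrist");cv2.imwrite("pics/w4.png",cv2.resize(im[:,:,::-1],(800,600),interpolation=2))
print(s["eef_pos"],s["ee_rot"],s["time_s"],s["width"])
print(np.array(proj("wrist",[.6,-.087,.115],s))*1.5625)
E
```

```text
[ 0.59969007 -0.08623007  0.18254404] [-4.03322196e-04  7.63000025e-01  6.46398167e-01 -4.57064249e-04] 6.625 0.6483931531811694
[393.44158346 343.153371  ]
```

View pics/w4.png

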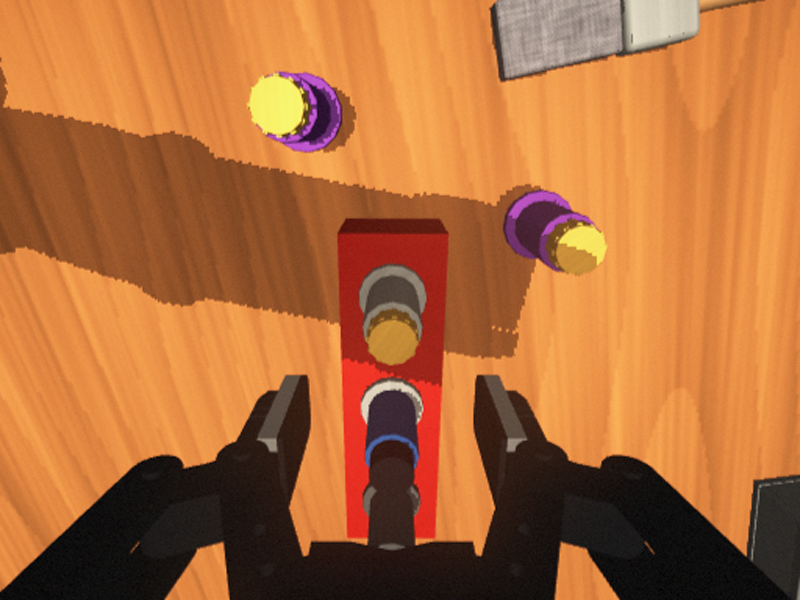

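The cap at (392,340) sits flush on the body, centred between the fingers. Descend and grip.

>>> {"api": "carry_out", "payload": {"increments": [0, 0, 0.03, 0, 0, 0, 65, 0, 0, 0.03, 0, 0, 0, 65, 0, 0, 0.025, 0, 0, 0, 65, 0, 0, 0.012, 0, 0, 0, 65, 0, 0, 0, 0, 0, 0, 65]}}

```text
time_s: 7.3
eef_pos: [0.5997, -0.0864, 0.0857]
ee_rot: [-0.0, 0.763, 0.646, -0.001]
wrist_force: [0.7, 0.5, 0.0]
width: 0.654
grip_force: 0.0
```

>>> {"api": "carry_out", "payload": {"increments": [0, 0, 0, 0, 0, 0, 20, 0, 0, 0, 0, 0, 0, 20, 0, 0, 0, 0, 0, 0, 20, 0, 0, 0, 0, 0, 0, 20, 0, 0, 0, 0, 0, 0, 20, 0, 0, 0, 0, 0, 0, 20], "newtons": 70}}

```text
time_s: 8.05
eef_pos: [0.6006, -0.0865, 0.0874]
ee_rot: [0.0, 0.763, 0.646, 0.001]
wrist_force: [-1.7, -0.2, 6.8]
width: 0.308
grip_force: 68.6
```

>>> {"api": "carry_out", "payload": {"increments": [0, 0, -0.005, 0, 0, 0, 20, 0, 0, -0.01, 0, 0, 0, 20, 0, 0, -0.015, 0, 0, 0, 20, 0, 0, -0.02, 0, 0, 0, 20, 0, 0, -0.03, 0, 0, 0, 20, 0, 0, -0.03, 0, 0, 0, 20, 0, 0, -0.02, 0, 0, 0, 20, 0, 0, 0, 0, 0, 0, 20, 0, 0, 0, 0, 0, 0, 20], "newtons": 90}}

```text
time_s: 9.18
eef_pos: [0.5996, -0.0861, 0.2157]
ee_rot: [-0.0, 0.763, 0.646, -0.0]
wrist_force: [-0.1, -1.0, -3.4]
width: 0.308
grip_force: 88.8
```

```bash
cat >> h.py <<'E'
def goal(h=.0774,L=(.5426,.1863,.115),psi=-2.,th=15,out=0.):
    psi,th=np.radians([psi,th]);a=np.array([-.5*np.cos(psi),-.5*np.sin(psi),np.sqrt(.75)])
    y=np.array([np.cos(th),np.sin(th),0]);y-=a*(y@a);y/=np.linalg.norm(y);z=-a
    return np.array(L)+(.07+out+h)*a,np.c_[np.cross(y,z),y,z]
E
python3 - <<'E'
from h import *
s=ctrl.get_state();print(s["eef_pos"],s["wrist_force"],s["width"],s["grip_force"],s["qpos"])
p,M=goal(out=.05);print(p);plan(p,M,12,20)
E
```

```text
[ 0.59957308 -0.0860933   0.21568829] [-0.08910003 -0.96738653 -3.37736094] 0.3083573451855898 88.78912568092346 [-0.3517319   0.48058684  0.59414211  1.70843362 -0.30366813  1.04679601
  0.17876797]
[0.44396013 0.18974458 0.28595341]
per row mm 27.03381580448289 deg 3.3435723176684653
[0.0205, -0.0166, -0.0058, -0.0439, -0.0046, -0.0382, 20.0, 0.0211, -0.0155, -0.0066, -0.0439, -0.0046, -0.0382, 20.0, 0.0217, -0.0144, -0.0074, -0.0439, -0.0046, -0.0382, 20.0, 0.0222, -0.0132, -0.0081, -0.0439, -0.0046, -0.0382, 20.0, 0.0226, -0.012, -0.0088, -0.0439, -0.0046, -0.0382, 20.0, 0.023, -0.0107, -0.0094, -0.0439, -0.0046, -0.0382, 20.0, 0.0233, -0.0094, -0.0099, -0.0439, -0.0046, -0.0382, 20.0, 0.0236, -0.0081, -0.0104, -0.0439, -0.0046, -0.0382, 20.0, 0.0239, -0.0067, -0.0108, -0.0439, -0.0046, -0.0382, 20.0, 0.024, -0.0053, -0.0112, -0.0439, -0.0046, -0.0382, 20.0, 0.0242, -0.0039, -0.0115, -0.0439, -0.0046, -0.0382, 20.0, 0.0242, -0.0024, -0.0118, -0.0439, -0.0046, -0.0382, 20.0]
```

>>> {"api": "carry_out", "payload": {"increments": [0.0205, -0.0165, -0.006, -0.044, -0.0045, -0.038, 20, 0.021, -0.0155, -0.0065, -0.044, -0.0045, -0.038, 20, 0.0215, -0.0145, -0.0075, -0.044, -0.0045, -0.038, 20, 0.022, -0.013, -0.008, -0.044, -0.0045, -0.038, 20, 0.0225, -0.012, -0.009, -0.044, -0.0045, -0.038, 20, 0.023, -0.0105, -0.0095, -0.044, -0.0045, -0.038, 20, 0.0235, -0.0095, -0.01, -0.044, -0.0045, -0.038, 20, 0.0235, -0.008, -0.0105, -0.044, -0.0045, -0.038, 20, 0.024, -0.0065, -0.011, -0.044, -0.0045, -0.038, 20, 0.024, -0.0055, -0.011, -0.044, -0.0045, -0.038, 20, 0.024, -0.004, -0.0115, -0.044, -0.0045, -0.038, 20, 0.024, -0.0025, -0.012, -0.044, -0.0045, -0.038, 20]}}

```text
time_s: 10.68
eef_pos: [0.4433, 0.189, 0.2863]
ee_rot: [0.215, 0.572, 0.778, 0.147]
wrist_force: [0.3, -0.5, -4.3]
width: 0.307
grip_force: 88.7
```

>>> {"api": "carry_out", "payload": {"increments": [0, 0, 0, 0, 0, 0, 20, 0, 0, 0, 0, 0, 0, 20, 0, 0, 0, 0, 0, 0, 20]}}

```text
time_s: 11.05
eef_pos: [0.4448, 0.1877, 0.2867]
ee_rot: [0.214, 0.573, 0.777, 0.146]
wrist_force: [-0.4, 0.4, -3.5]
width: 0.305
grip_force: 88.9
```

```bash
python3 - <<'E'
from h import *
import cv2
s=ctrl.get_state();print(s["eef_pos"],s["wrist_force"],s["width"],s["qpos"],s["time_s"])
p,M=goal();print(p);plan(p,M,5,20)
E
```

```text
[0.44476393 0.18773081 0.28668636] [-0.40841626  0.39598433 -3.46080964] 0.30454853377677765 [-1.15457207 -0.0606382   0.36672296  2.24293058  0.65543971  0.68803537
 -0.94370302] 11.05
[0.4689449  0.18887209 0.24265214]
per row mm 10.049942923867414 deg 0.054648615232163245
[0.0005, -0.0001, 0.01, 0.0002, 0.0003, -0.0009, 20.0, 0.0005, -0.0001, 0.01, 0.0002, 0.0003, -0.0009, 20.0, 0.0005, -0.0001, 0.01, 0.0002, 0.0003, -0.0009, 20.0, 0.0005, -0.0001, 0.01, 0.0002, 0.0003, -0.0009, 20.0, 0.0005, -0.0001, 0.01, 0.0002, 0.0003, -0.0009, 20.0]
```

>>> {"api": "carry_out", "payload": {"increments": [0.0005, 0, 0.01, 0, 0, -0.001, 20, 0.0005, 0, 0.01, 0, 0, -0.001, 20, 0.0005, 0, 0.01, 0, 0, -0.001, 20, 0.0005, 0, 0.01, 0, 0, -0.001, 20, 0.0005, 0, 0.01, 0, 0, -0.001, 20, 0, 0, 0, 0, 0, 0, 20, 0, 0, 0, 0, 0, 0, 20]}}

```text
time_s: 11.92
eef_pos: [0.469, 0.1904, 0.2435]
ee_rot: [0.215, 0.57, 0.779, 0.146]
wrist_force: [0.1, 0.9, -4.1]
width: 0.306
grip_force: 88.8
```

```bash
python3 - <<'E'
from h import *
import cv2
ps=[]
for i in range(3):
    w=camera("wrist");s=ctrl.get_state();ps.append(s["eef_pos"])
print(ps,s["width"]);p,M=goal();plan(p,M,1,20)
A=Q(s["ee_rot"]).as_matrix();O=s["eef_pos"]+A@[0,0,.0774];L=np.array([.5426,.1863,.115]);a=M[:,2]*-1
def crop(n,u,v,W,H,k):
    im=camera(n)[:,:,::-1].copy();u=int(u-W/2);v=int(v-H/2);u=max(0,min(512-W,u));v=max(0,min(384-H,v))
    print(n,"offset",u,v,"O",proj(n,O,s),"L",proj(n,L,s),"captop",proj(n,O-A[:,2]*.105,s),"flange",proj(n,O-A[:,2]*.046,s))
    return cv2.resize(im[v:v+H,u:u+W],None,fx=k,fy=k,interpolation=2)
a_=crop("scene",*proj("scene",O,s),66,100,6);b=crop("top",*proj("top",O,s),66,100,6)
cv2.imwrite("pics/c5.png",np.hstack([a_,b]))
cv2.imwrite("pics/w5.png",cv2.resize(w[:,:,::-1],(800,600),interpolation=2));
print("wrist",[np.array(proj("wrist",X,s))*1.5625 for X in(O,O-A[:,2]*.04,L)])
E
```

```text
[array([0.46899061, 0.19044461, 0.24370725]), array([0.46896607, 0.19053009, 0.24376637]), array([0.46898644, 0.19054534, 0.24380958])] 0.30667523824931403
per row mm 2.0349762788034935 deg 0.21365023331902863
[-0.0014, -0.0011, 0.001, 0.0031, -0.0003, 0.002, 20.0]
scene offset 257 89 O (np.float64(290.8332569246696), np.float64(139.52466192241974)) L (np.float64(295.68130892084196), np.float64(160.08263587837968)) captop (np.float64(282.2932646133171), np.float64(107.85845289037601)) flange (np.float64(287.15502995857315), np.float64(125.88583184749373))
top offset 153 170 O (np.float64(186.59092002051582), np.float64(220.0648250899203)) L (np.float64(189.57734400062535), np.float64(212.1940893671856)) captop (np.float64(182.56626032577802), np.float64(233.72583149624373)) flange (np.float64(184.9057108829342), np.float64(225.7849740144612))
wrist [array([392.77710177, 332.82650554]), array([393.02517251, 375.56591826]), array([389.89187351, 287.91082538])]
```

View pics/c5.png

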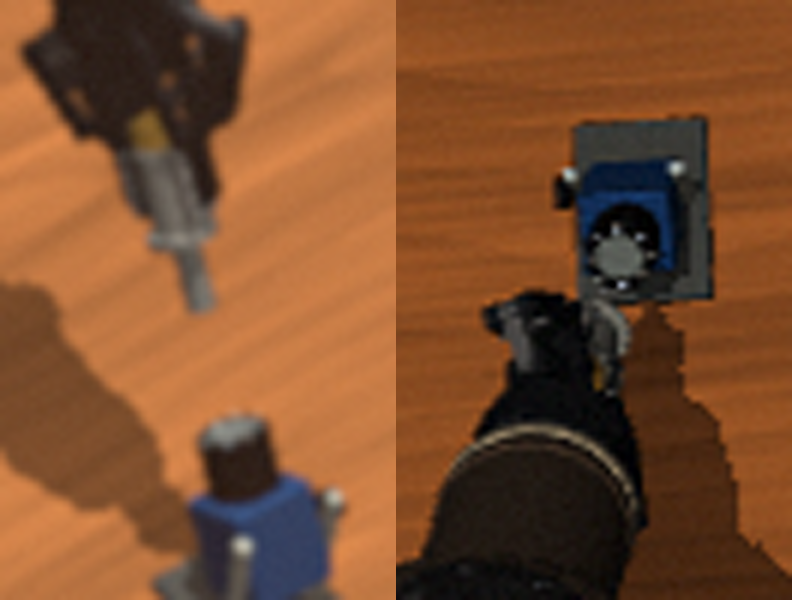

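View pics/w5.png

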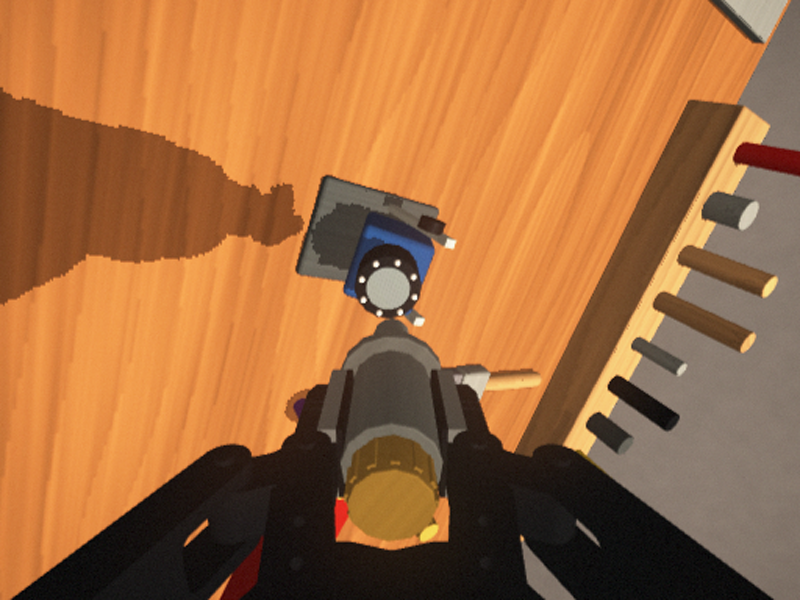

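The wrist view shows the glass at (387,288) and the shank end at about (391,322). The scene crop shows the shank end at (290.3,140.0), against a prediction of (290.8,139.5). The grip is straight, so I let the arm settle and read again.

>>> {"api": "carry_out", "payload": {"increments": [0, 0, 0, 0, 0, 0, 20, 0, 0, 0, 0, 0, 0, 20, 0, 0, 0, 0, 0, 0, 20, 0, 0, 0, 0, 0, 0, 20, 0, 0, 0, 0, 0, 0, 20, 0, 0, 0, 0, 0, 0, 20, 0, 0, 0, 0, 0, 0, 20, 0, 0, 0, 0, 0, 0, 20]}}

```text
time_s: 13.18
eef_pos: [0.469, 0.1903, 0.2435]
ee_rot: [0.215, 0.57, 0.779, 0.146]
wrist_force: [-0.7, -0.0, -3.4]
width: 0.304
grip_force: 88.8
```

```bash
python3 - <<'E'
from h import *
s=ctrl.get_state();print(s["eef_pos"],s["qd"]);p,M=goal();plan(p,M,1,20)
A=Q(s["ee_rot"]).as_matrix();t=np.linspace(0,2*np.pi,73)
for r,h in((.008,.0774),(.011,-.0276)):
  X=[proj("wrist",s["eef_pos"]+A@[r*np.cos(k),r*np.sin(k),h],s) for k in t];X=np.array(X)*1.5625
  print(r,X.min(0),X.max(0))
E
```

```text
[0.46895978 0.19033431 0.24346597] [-5.94787153e-04 -1.09838873e-03  1.12029425e-03  3.09658336e-04
  9.34321775e-04  5.60896227e-04 -3.36928833e-05]
per row mm 1.673501672969755 deg 0.19008585891845975
[-0.0013, -0.0008, 0.0007, 0.0025, 0.0002, 0.0022, 20.0]
0.008 [375.0084997  316.24303494] [410.54611525 349.01072878]
0.011 [347.61758281 468.56710944] [439.96283461 542.71361921]
```

```bash
python3 - <<'E'
import cv2,numpy as np
g=cv2.imread("pics/w5.png")
for c in(383,391,399):print(c,[int(x) for x in g[308:334:1,c].mean(1)])
for r in(325,329):print(r,[tuple(int(k) for k in x) for x in g[r,366:418:3]])
m=g[240:322,350:425].mean(2)
E
```

```text
383 [153, 89, 42, 51, 53, 54, 51, 49, 59, 90, 133, 153, 132, 95, 73, 67, 70, 71, 70, 68, 71, 71, 70, 72, 71, 68]
391 [158, 100, 51, 48, 44, 45, 48, 48, 49, 56, 65, 69, 71, 71, 69, 70, 71, 71, 69, 67, 69, 70, 69, 69, 70, 71]
399 [93, 147, 206, 233, 249, 249, 248, 182, 117, 145, 166, 153, 123, 92, 80, 76, 78, 77, 74, 73, 74, 72, 70, 70, 70, 70]
325 [(78, 149, 236), (81, 156, 242), (82, 160, 241), (80, 160, 246), (60, 78, 107), (57, 67, 79), (57, 68, 82), (59, 70, 83), (59, 71, 82), (60, 72, 84), (62, 71, 85), (64, 77, 90), (76, 88, 102), (79, 121, 180), (77, 142, 231), (74, 138, 225), (139, 193, 237), (182, 222, 244)]
329 [(79, 153, 239), (82, 160, 242), (77, 153, 240), (67, 115, 173), (58, 66, 81), (59, 71, 84), (58, 68, 80), (57, 69, 82), (59, 70, 82), (56, 70, 81), (57, 68, 81), (60, 72, 86), (64, 76, 90), (83, 97, 110), (79, 138, 214), (73, 139, 229), (82, 155, 239), (76, 147, 233)]
```

>>> {"api": "carry_out", "payload": {"increments": [-0.0012, -0.0016, 0.0007, 0.003, 0, 0, 20, 0, 0, 0, 0, 0, 0, 20, 0, 0, 0, 0, 0, 0, 20, 0, 0, 0, 0, 0, 0, 20, 0, 0, 0, 0, 0, 0, 20, 0, 0, 0, 0, 0, 0, 20]}}

```text
time_s: 13.92
eef_pos: [0.4683, 0.1887, 0.2423]
ee_rot: [0.214, 0.571, 0.779, 0.145]
wrist_force: [0.7, -0.5, -4.4]
width: 0.311
grip_force: 88.8
```

```bash
python3 - <<'E'
from h import *
from cell import order
s=ctrl.get_state();p,M=goal();plan(p,M,1,20);A=Q(s["ee_rot"]).as_matrix()
print(s["grip_force"],s["wrist_force"],abs(s["qd"]).max(),np.degrees(np.arccos(-A[:,2]@-M[:,2])))
print(order.job_done())
E
```

```text
per row mm 0.7302127820853614 deg 0.12660857197269273
[-0.0001, 0.0007, 0.0, -0.0004, 0.0001, 0.0022, 20.0]
88.7953519821167 [ 0.68372808 -0.54850781 -4.3568632 ] 0.0021505693475004054 0.024705703572988996
the job is handed in; nothing more can be done
None
```

I pressed the cap fully home, drew the spindle out, and handed the job in at about 14 s with the spindle held still on the lens axis. By my measurements the shank end was within about 1 mm of the 70 mm point; I don't have the judge's result.

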